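Load the clay crusher, free its lever and hold it down

ROBOT

A 6-joint arm with a two-finger parallel gripper is mounted at the origin on a cart in front of the work surface, level with it; the furniture and walls round the work are solid. World frame = base frame: x ahead of the robot, y to its left, z up, the work surface at z = 0. Lengths are in m, angles in rad, forces in N, time in s.
With the tool pointing down it reaches from about 0.425 to 1.125 m from the base axis. Payload 14.9 kg.
Tool frame: the origin (TCP) lies between the finger pads; the fingertips stand 11 mm ahead of it and the grasp point (between the pads) lies 8 mm behind it (robot.nose_length is the distance from the TCP to the fingertips, in m); x points along the fingers, z is the direction in which the jaws open and shut, and the axes are right-handed (so a half turn about x gives the same grasp; the last joint's range is limited). The gripper opens to 91 mm and grips with 3 to 60 N. Pads are 32 mm wide; open, the fingers measure 118 mm over their backs; the gripper's body (76 mm by 178 mm) begins 60 mm behind the grasp point.
Start: joints at [-1.152, 0.379, 1.734, -0, 1.028, -0.033], TCP at [0.306, -0.63, 0.225] pointing down, gripper open.
Joint ranges: [-2.77, 2.77], [-0.74, 2.19], [0, 2.66], [-1.06, 4.2], [0.31, 2.87], [-3.08, 3.08]. Speed limits (rad/s): [1.89, 1.89, 2.39, 3.14, 3.14, 3.14].

INTERFACE

Orientations are given as a unit quaternion [x, y, z, w].
In Python, from cell import robot gives the robot as it stands.
- The arm moves only by the tool play_rows, never from a script. Its argument "steps" is a list that holds one entry, the list of rows, each a list of 7 numbers: the opening, from -1 (shut) to 1 (fully open), then the shift along the tool's x, y, z in m, then the turn, a rotation vector about the tool's x, y, z in degrees. A call has 1 to 20 rows; each row shifts and turns the pose as measured when the row begins, along the tool's axes as they then stand; what a row does not reach is not made up. A row lasts 1/10 s, in which the tool goes at most 50 mm and 8.59 degrees, less where a joint would pass 70% of its speed; a pose out of reach is approached as far as the arm can. A call with a gripper value outside its range is refused whole. The fingers move at their own pace and stop on an object; "newtons" is the grip in N (left out, the last holds). Time passes only in rows, so rows that do not move let the fingers close. It gives the time, the measured TCP pose, the force and the opening at its end, in the units of the state.
- robot.get_obs(): the state, without advancing time (a new reading comes with each control period).
- robot.camera(name): name is "side" or "top"; returns a dict with "color" (400x640x3 uint8, red, green, blue), "z_map" (400x640 float32, m along the optical axis (not along the pixel's ray), 0 where there is no reading), "fx", "fy", "cx", "cy" (pixels), "R" (3x3) and "t" (3): a world point X has camera coordinates R X + t. Camera axes: x right, y down, z forward; pixel columns grow to the right and rows downward; lengths in m; the calibration is good to about 2 mm. A picture is of the moment at which its call begins.
- robot.finish_job(): hands the job in, once; it reports no verdict.
Trained networks look in a picture, given as the dict that the camera call returned (one of the last four; its "shot" number tells which), for a name from the list of things; names that differ only in an ending like _2 or _b are one class to them, and where a whole thing is asked for, a point or a joint stands for the part that bears it (a point fixed in the world has none). Each returns a list of dicts, best first, with "p" (0 to 1); they miss things now and then, are a little off and sometimes report something else, mostly with a low value. They report only what shows in the picture. A call takes as long as a camera call.
- robot.cut_out(picture, label): "region" (400x640 bool, what is visible of it) and "location" ([column, row] in pixels, amid what is visible of it).
- robot.spot_point(picture, label): "location" ([column, row] in pixels: a listed point, or the origin of a listed thing).
The state is a dict: "t": time; "joints": joint angles; "dq": joint speeds; "joint_torque": joint torques, N m; "eef_pos": TCP position; "tcp_rot": TCP orientation; "wrist_force": force on the tool from outside, world axes, zero at the start; "wrist_torque": the same for the moment, N m; "width": finger opening in m.
Only numpy, scipy, OpenCV 4.12 (cv2) and the standard library are available. Lean on these libraries where they do the work, as an engineer would, in place of code of your own. Each camera call takes 0.05 s, during which the arm holds its last target.

TASK

Lift the carrying tray by its handle, tip all four dry clay offcuts from it into the hopper of the bench crusher, and set the empty tray back flat on the table. Then flip the crusher's safety catch fully clear of the lever, pull the spring-loaded lever all the way towards you to its stop, and hold it there: finish while still holding the lever, and do not knock over the thrown cup.

Things in the scene. Friction and masses are not known exactly. Their poses are not given: they have to be found in the camera images.
- press: Grey bench crusher, fixed to the table. Base plate 210 (x) x 290 (y) x 16 mm; origin under the lever shaft, on the table; its +x points away from the operator (the base reaches from -110 to +100 mm in x), +y to the hopper side (from -140 to +150 mm in y). z up. The hopper is on the +y side, the lever and its catch on the -y side.
- hopper (a point): Centre of the hopper's square mouth, at the height of its rim, 130 mm above the table. Mouth 140 x 140 mm inside, sides along the crusher's x and y, walls 5 mm; it narrows below to a closed grate 78 mm down. Nothing above it.
- lever (a joint): Angle of the crusher's lever, rad. 0 = at rest, leaning 0.35 rad back (towards the crusher's +x); grows as it is pulled towards the crusher's -x; stop at 0.95. A spring drives it back to 0: about 3 N at the handle at rest, 10 N at the stop; it does not stay by itself. The steel arm (12 mm wide, 13 mm thick) runs in the plane crusher y = -55 mm. While the catch guards it the lever gives only about 0.1 rad under a pull of 20 N; do not force it.
- handle (a point): Middle of the lever's handle: a round wooden bar 22 mm in diameter, 104 mm long, level and parallel to the crusher's y axis, sticking out from the arm to -y. This point lies 59 mm beyond the arm, 180 mm from the lever's axis, about 229 mm above the table at rest and 209 mm at the stop. Moves with the lever.
- lever_pivot (a point): Point on the lever's axis (parallel to the crusher's y axis), 60 mm above the table, level in y with the handle's middle. Fixed to the crusher.
- catch (a joint): Angle of the safety catch, rad. 0 (to 0.1) = guarding: its 12 mm bar lies level across the front of the lever's arm and blocks it. Grows as the thumb tab is pushed towards the crusher's -y and the bar swings up; the lever is clear from about 0.9; stop at 1.6, fully clear. It stays where it is left (stiff hinge, about 1 to 2 N at the tab).
- tab (a point): Rounded top end of the catch's thumb tab, a steel tab 18 mm wide (along the crusher's x) and 7 mm thick, with an 11 mm thick round end, 45 mm from its pivot. When guarding it leans 0.6 rad from upright towards the crusher's +y, top about 152 mm above the table; when fully clear it leans 1.0 rad towards -y. Moves with the catch. Free space on both sides of it.
- catch_pivot (a point): Point on the catch's axis (parallel to the crusher's x axis) below the tab, 115 mm above the table. Fixed to the crusher.
- tray: Loose light metal carrying tray, 0.16 kg, 90 (x) x 170 (y) mm, walls 32 mm high, floor 3 mm, smooth (parts slide well once it is tipped by 40 degrees). Origin centre of its underside. Its -y end is open: the spout. A bridge handle spans it in x.
- tray_handle (a point): Middle of the tray's handle: a square wooden bar 14 x 14 mm, 84 mm long between its uprights, parallel to the tray's x axis, 75 mm above the tray's underside and 20 mm from its centre towards the closed (+y) end.
- spout (a point): Middle of the open front edge of the tray's floor (top face), 85 mm from its centre towards its -y.
- offcut_0: One of four alike dry clay offcuts lying in the tray: dark rigid roll 23 x 60 x 16 mm, 30 g, origin centre of its underside, long in y.
- offcut_1: One of four alike dry clay offcuts lying in the tray: dark rigid roll 23 x 60 x 16 mm, 30 g, origin centre of its underside, long in y.
- offcut_2: One of four alike dry clay offcuts lying in the tray: dark rigid roll 23 x 60 x 16 mm, 30 g, origin centre of its underside, long in y.
- offcut_3: One of four alike dry clay offcuts lying in the tray: dark rigid roll 23 x 60 x 16 mm, 30 g, origin centre of its underside, long in y.
- thrown_cup: Loose thrown raw clay cup, a bystander, 65 mm across, 62 mm high; origin centre of its foot.

How it is judged:
By the outcome, as a careful person would: the job done as asked, in the order asked, and still so for the second after the job is handed in, while the arm keeps its last pose, push and grip.
It also fails if it takes over 72 s, if anything falls off the work surface, if the arm or the gripper's body presses on something with over 40 N, if the wrist force passes 120 N, or if a joint passes its speed limit or range.

## Working session

There is one attempt and no reset: what is moved stays moved. The work goes in short steps, Python scripts to look and compute and a tool call to move; the robot and the scene stay as the last step left them, time stands still between calls to the robot, and variables do not carry over. Pictures are saved under pics/ and viewed, and the job is handed in when it is done.

Besides the shell and the picture viewer there is one more tool, called after ">>>" by a JSON object that holds its "op" and its "data". play_rows: Moves the arm, as the interface text tells. Its arguments: {"type":"object","properties":{"steps":{"type":"array","items":{"type":"array","items":{"type":"array","items":{"type":"number"}}}},"newtons":{"type":"number"}},"required":["steps"]}

```bash
ls; mkdir -p pics
cat > h.py <<'E'
import numpy as np, cv2
from cell import robot
from scipy.spatial.transform import Rotation as Rn
def save(c,n,marks=()):
    im=c["color"][:,:,::-1].copy()
    for m in marks: cv2.drawMarker(im,(int(m[0]),int(m[1])),(0,0,255),0,8,1)
    cv2.imwrite("pics/"+n,im)
def unproj(c,px,z=None,height=None):
    u,v=px
    d=np.array([(u-c["cx"])/c["fx"],(v-c["cy"])/c["fy"],1.])
    R=np.array(c["R"]);t=np.array(c["t"])
    o=-R.T@t; dw=R.T@d
    if height is not None: s=(height-o[2])/dw[2]
    else:
        s=z if z is not None else float(c["z_map"][int(round(v)),int(round(u))])
    return o+s*dw
def proj(c,X):
    p=np.array(c["R"])@np.array(X)+np.array(c["t"]); return p[0]/p[2]*c["fx"]+c["cx"],p[1]/p[2]*c["fy"]+c["cy"]
E
python3 - <<'E'
from h import *
o=robot.get_obs(); print(o)
for n in("top","side"):
    c=robot.camera(n); save(c,n+"0.png")
    print(n,-np.array(c["R"]).T@c["t"],c["fx"])
    for l in ["press","hopper","handle","lever_pivot","tab","catch_pivot","tray","tray_handle","spout","offcut_0","thrown_cup"]:
        r=robot.spot_point(c,l)
        for q in r[:4]:
            print(l,round(q["p"],2),np.round(q["location"],1),np.round(unproj(c,q["location"]),3))
E
```

```text
pics
{'t': 0.0, 'joints': array([-1.15227109e+00,  3.79388330e-01,  1.73478290e+00,  2.89678603e-05,
        1.02849491e+00, -3.32997013e-02]), 'dq': array([ 8.68907179e-05, -2.41678805e-03, -2.62041939e-03, -1.67177886e-03,
        4.60613044e-04, -4.23700622e-04]), 'joint_torque': array([-9.04117042e-04, -7.63736486e+01, -4.34373736e+01,  6.49227365e-02,
        4.24994587e-02, -8.54405152e-05]), 'eef_pos': array([ 0.30547041, -0.62940501,  0.22430135]), 'tcp_rot': array([ 0.37552093,  0.59959992, -0.37508231,  0.59898016]), 'wrist_force': array([-0.79532189,  0.31633799,  0.34330526]), 'wrist_torque': array([ 0.01802365, -0.0004525 ,  0.0143149 ]), 'width': 0.09100736156645947}
top [0.41303717 0.04705492 0.9760365 ] 383.130811041102
press 0.85 [346.  214.9] [ 0.511 -0.036  0.075]
hopper 0.61 [323.6 202.2] [0.545 0.015 0.053]
hopper 0.59 [220.5 243.3] [0.452 0.272 0.014]
handle 0.92 [418.9 174.8] [ 0.571 -0.17   0.234]
lever_pivot 0.62 [405.2 206.9] [ 0.537 -0.197  0.   ]
tab 0.55 [387.3 234.8] [ 0.465 -0.145  0.012]
catch_pivot 0.88 [396.6 241.4] [ 0.444 -0.143  0.125]
tray 0.83 [
[... 652 characters left out ...]
 122.3] [ 0.579 -0.166  0.238]
lever_pivot 0.79 [349.2 177.4] [ 0.524 -0.269 -0.003]
tab 0.68 [346.8 180.2] [ 0.522 -0.092  0.119]
tab 0.49 [375.9 165.9] [ 0.453 -0.119  0.15 ]
catch_pivot 0.96 [373.3 171.2] [ 0.458 -0.141  0.118]
tray 0.76 [360.6 338.6] [0.463 0.281 0.019]
tray 0.17 [344.2 227. ] [0.518 0.008 0.052]
tray_handle 0.9 [361.2 325.6] [0.465 0.294 0.083]
spout 0.56 [371.7 305.6] [0.444 0.202 0.018]
spout 0.54 [378.1 337. ] [0.429 0.272 0.018]
offcut_0 0.74 [360.2 338. ] [0.463 0.278 0.017]
offcut_0 0.73 [350.1 334.6] [0.483 0.274 0.018]
offcut_0 0.48 [377.  337.9] [0.431 0.274 0.017]
offcut_0 0.48 [368.5 308.8] [0.45  0.21  0.018]
thrown_cup 0.65 [262.  291.5] [0.672 0.216 0.046]
```

View pics/top0.png

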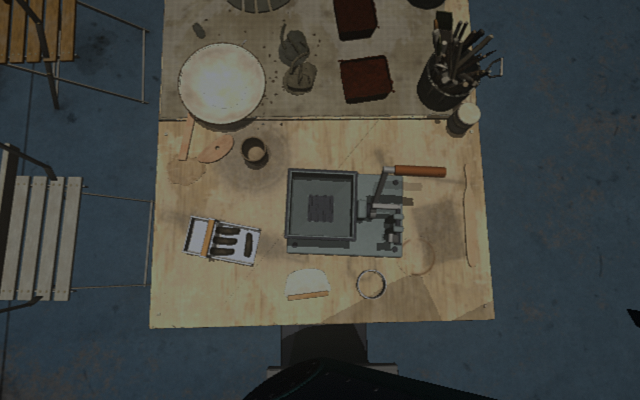

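View pics/side0.png

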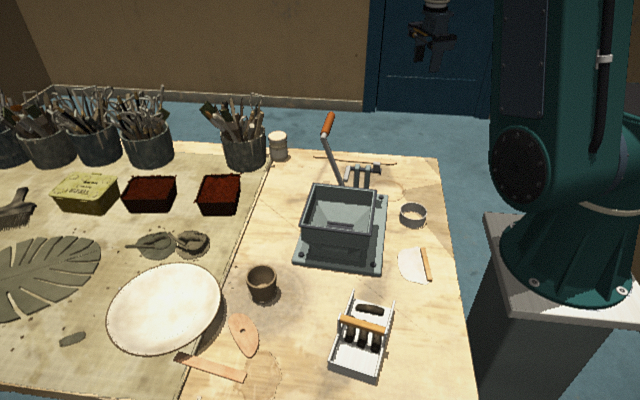

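```bash
cat >> h.py <<'E'
def cloud(c):
    z=c["z_map"];v,u=np.indices(z.shape)
    P=np.stack([(u-c["cx"])/c["fx"]*z,(v-c["cy"])/c["fy"]*z,z],-1)
    W=(P-np.array(c["t"]))@np.array(c["R"])
    W[z==0]=np.nan
    return W
def rect(W,m):
    p=W[m][:,:2].astype(np.float32); r=cv2.minAreaRect(p*1000); return np.round(r[0],1),np.round(r[1],1),round(r[2],2),m.sum()
E
python3 - <<'E'
from h import *
for n in("top","side"):
    c=robot.camera(n); W=cloud(c); x,y,z=W[...,0],W[...,1],W[...,2]
    with np.errstate(invalid='ignore'):
        box=lambda a,b,d,e,f,g:(x>a)&(x<b)&(y>d)&(y<e)&(z>f)&(z<g)
        print(n)
        print("rim",rect(W,box(.4,.7,-.09,.13,.122,.14)))
        print("base",rect(W,box(.35,.7,-.2,.15,.010,.022)))
        print("trayhandle",rect(W,box(.38,.56,.2,.36,.07,.095)))
        print("tray",rect(W,box(.35,.58,.15,.40,.01,.045)))
        print("lever",rect(W,box(.4,.7,-.26,-.125,.20,.26)), np.nanmean(W[box(.4,.7,-.26,-.125,.20,.26)],0))
        print("cup",rect(W,box(.6,.75,.12,.25,.045,.08)))
        print("catchish",rect(W,box(.38,.52,-.2,-.09,.10,.18)))
        m=box(.38,.52,-.2,-.09,.13,.18); print(np.round(W[m],3)[::3])
    s=c["color"][:,:,::-1]
    if n=="top": cr=s[150:270,270:470]; cv2.imwrite("pics/topc.png",cv2.resize(cr,None,fx=4,fy=4,interpolation=cv2.INTER_CUBIC))
    else: cr=s[95:275,280:450]; cv2.imwrite("pics/sidec.png",cv2.resize(cr,None,fx=3.3,fy=3.3,interpolation=cv2.INTER_CUBIC))
    if n=="top": cr=s[200:280,170:280]; cv2.imwrite("pics/topt.png",cv2.resize(cr,None,fx=6,fy=6,interpolation=cv2.INTER_CUBIC))
E
```

```text
top
rim (array([530.6,  22.8]), array([159.4, 159. ]), 86.59, np.int64(1167))
base (array([491.7, -39.3]), array([289.1, 269.2]), 86.89, np.int64(3637))
trayhandle (array([463.4, 285.9]), array([15.8, 91.6]), 77.49, np.int64(282))
tray (array([459.4, 267.2]), array([170.6,  91.9]), 77.9, np.int64(1028))
lever (array([ 580.2, -174.8]), array([99.4, 22.3]), 86.38, np.int64(529)) [ 0.57832056 -0.17417553  0.23617627]
cup (array([679.8, 186. ]), array([63.2, 63. ]), 54.81, np.int64(213))
catchish (array([ 479.1, -131.4]), array([57.8, 81.7]), 89.59, np.int64(361))
[[ 0.459 -0.12   0.156]
 [ 0.459 -0.126  0.159]
 [ 0.457 -0.12   0.154]
 [ 0.457 -0.127  0.154]
 [ 0.457 -0.137  0.138]
 [ 0.454 -0.122  0.158]
 [ 0.455 -0.129  0.153]
 [ 0.455 -0.14   0.133]
 [ 0.452 -0.124  0.157]
 [ 0.453 -0.133  0.144]
 [ 0.45  -0.12   0.155]
 [ 0.45  -0.126  0.158]
 [ 0.451 -0.137  0.136]
 [ 0.448 -0.122  0.157]
 [ 0.448 -0.129  0.154]
 [ 0.449 -0.14   0.132]
 [ 0.446 -0.123  0.16 ]
 [ 0.446 -0.133  0.142]
 [ 0.444 -0.119  0.156]
 [ 0.444 -0.126  0.158]
 [ 0.444 -0.136  0.137]
 [ 0.442 -0.134  0.139]]
side
[... 296 characters left out ...]
439))
lever (array([ 580.6, -173.4]), array([95.6, 20.7]), 86.78, np.int64(165)) [ 0.5790904  -0.1715564   0.23650946]
cup (array([680.3, 189.1]), array([61.5, 65. ]), 10.46, np.int64(395))
catchish (array([ 480.3, -139.2]), array([39.9, 80.9]), 80.25, np.int64(280))
[[ 0.461 -0.126  0.156]
 [ 0.454 -0.125  0.157]
 [ 0.446 -0.129  0.156]
 [ 0.456 -0.118  0.159]
 [ 0.448 -0.123  0.156]
 [ 0.461 -0.121  0.154]
 [ 0.453 -0.12   0.155]
 [ 0.446 -0.121  0.155]
 [ 0.456 -0.116  0.154]
 [ 0.448 -0.116  0.155]
 [ 0.458 -0.125  0.145]
 [ 0.45  -0.12   0.149]
 [ 0.46  -0.127  0.14 ]
 [ 0.452 -0.124  0.143]
 [ 0.445 -0.125  0.143]
 [ 0.454 -0.131  0.135]
 [ 0.447 -0.13   0.136]
 [ 0.449 -0.13   0.133]]
```

View pics/topc.png

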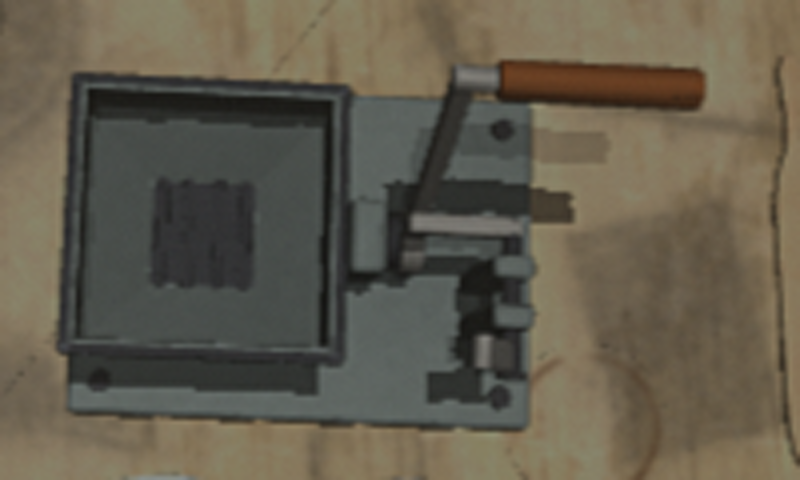

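View pics/sidec.png

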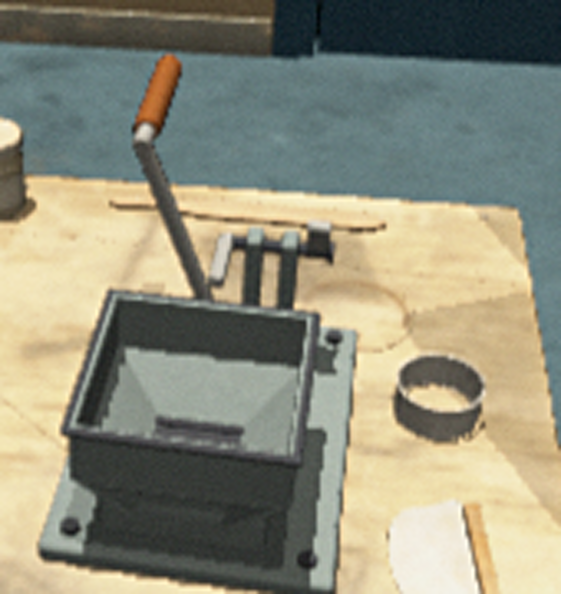

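View pics/topt.png

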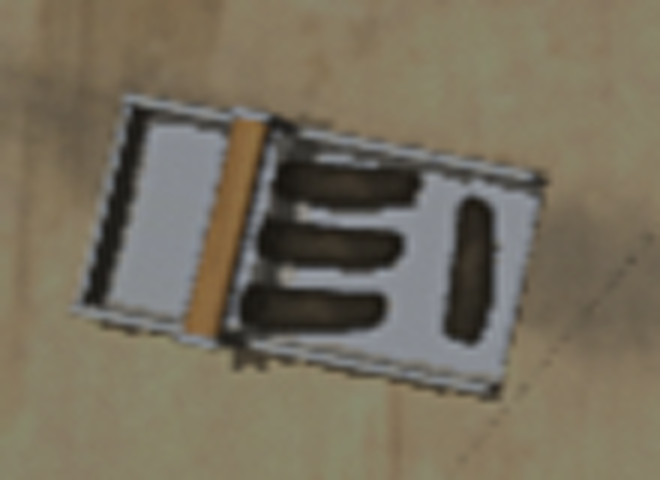

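```bash
cat >> h.py <<'E'
def st():
    o=robot.get_obs(); R=Rn.from_quat(o["tcp_rot"]); return o,np.array(o["eef_pos"]),R
def to(p=None,Rt=None):
    o,q,R=st()
    print("t",round(o["t"],2),"p",np.round(q,4),"F",np.round(o["wrist_force"],1),"w",round(o["width"],4),"j",np.round(o["joints"],2))
    print("axes xyz cols\n",np.round(R.as_matrix(),3))
    if p is not None: print("shift tool mm",np.round(R.inv().apply(np.array(p)-q)*1000,1))
    if Rt is not None: print("turn deg",np.round((R.inv()*Rt).as_rotvec(degrees=True),2))
def down(zdir,tilt=0):
    # tool x down, tool z along horizontal zdir
    z=np.array([zdir[0],zdir[1],0.]);z/=np.linalg.norm(z);x=np.array([0,0,-1.]);y=np.cross(z,x)
    return Rn.from_matrix(np.stack([x,y,z],1))
E
python3 - <<'E'
from h import *
ty=[np.sin(np.radians(12)),np.cos(np.radians(12))]
to([.55,-.1,.35],down(ty)); to(None,down([-ty[0],-ty[1]]))
E
```

```text
t 1.3 p [ 0.3056 -0.6298  0.2249] F [ 0.7 -0.2  0.8] w 0.0916 j [-1.15  0.38  1.73 -0.    1.03 -0.03]
axes xyz cols
 [[-0.     0.9    0.437]
 [ 0.     0.437 -0.9  ]
 [-1.    -0.    -0.   ]]
shift tool mm [-125.1  451.2 -369.9]
turn deg [-142.12   -0.     -0.  ]
t 1.3 p [ 0.3056 -0.6298  0.2249] F [ 0.7 -0.2  0.8] w 0.0916 j [-1.15  0.38  1.73 -0.    1.03 -0.03]
axes xyz cols
 [[-0.     0.9    0.437]
 [ 0.     0.437 -0.9  ]
 [-1.    -0.    -0.   ]]
turn deg [37.88 -0.    0.  ]
```

```bash
cat >> h.py <<'E'
def wrist(R,j1,beta,s4=1):
    M=(Rn.from_euler('ZY',[j1,beta]).inv()*R)
    a=M.as_euler('XYX') ; out=[]
    for sol in (a,[a[0]+np.pi,-a[1],a[2]+np.pi]):
        q=[(v+np.pi)%(2*np.pi)-np.pi for v in sol]; q[0]*=s4; out.append(np.round(q,2))
    return out
def tilt(R,phi): # turn about tool y so that world +z leans to spout(-y)
    return R
E
python3 - <<'E'
from h import *
o,q,R=st();j=o["joints"];print(wrist(R,j[0],j[1]+j[2]-np.pi/2))
for sgn in(1,-1):
  for yaw,j1,beta,phis in((-12,.557,.6,[0]),(-3.4,.11,.45,[0,25,50,60])):
    a=np.radians(yaw);ty=np.array([-np.sin(a),np.cos(a)])
    for phi in phis:
      Rt=Rn.from_rotvec(phi*np.array([np.cos(a),np.sin(a),0]),degrees=True)*down(sgn*ty)
      print(sgn,yaw,phi,wrist(Rt,j1,beta))
E
```

```text
[array([-0.  ,  1.03, -0.03]), array([ 3.14, -1.03,  3.11])]
1 -12 0 [array([ 0.  ,  0.97, -0.8 ]), array([-3.14, -0.97,  2.34])]
1 -3.4 0 [array([ 0.  ,  1.12, -1.4 ]), array([-3.14, -1.12,  1.74])]
1 -3.4 25 [array([ 0.49,  1.09, -1.62]), array([-2.65, -1.09,  1.52])]
1 -3.4 50 [array([ 0.97,  1.16, -1.83]), array([-2.18, -1.16,  1.31])]
1 -3.4 60 [array([ 1.15,  1.21, -1.9 ]), array([-2.  , -1.21,  1.24])]
-1 -12 0 [array([0.  , 0.97, 2.34]), array([-3.14, -0.97, -0.8 ])]
-1 -3.4 0 [array([0.  , 1.12, 1.74]), array([-3.14, -1.12, -1.4 ])]
-1 -3.4 25 [array([0.49, 1.09, 1.52]), array([-2.65, -1.09, -1.62])]
-1 -3.4 50 [array([0.97, 1.16, 1.31]), array([-2.18, -1.16, -1.83])]
-1 -3.4 60 [array([1.15, 1.21, 1.24]), array([-2.  , -1.21, -1.9 ])]
```

>>> {"op": "play_rows", "data": {"steps": [[[1,-0.01,0.035,-0.0285,0,0,0],[1,-0.01,0.035,-0.0285,0,0,0],[1,-0.01,0.035,-0.0285,0,0,0],[1,-0.01,0.035,-0.0285,0,0,0],[1,-0.01,0.035,-0.0285,0,0,0],[1,-0.01,0.035,-0.0285,0,0,0],[1,-0.01,0.035,-0.0285,0,0,0],[1,-0.01,0.035,-0.0285,0,0,0],[1,-0.01,0.035,-0.0285,0,0,0],[1,-0.01,0.035,-0.0285,0,0,0],[1,-0.01,0.035,-0.0285,0,0,0],[1,-0.01,0.035,-0.0285,0,0,0],[1,-0.01,0.035,-0.0285,0,0,0]]]}}

```text
t: 2.6
eef_pos: [0.5594, -0.0815, 0.3602]
tcp_rot: [0.378, 0.597, -0.377, 0.599]
wrist_force: [1.2, -0.3, -0.2]
width: 0.0912
```

Run:
```python
from h import *
a=np.radians(-12);ty=np.array([-np.sin(a),np.cos(a)])
to([.4635,.287,.25],down(-ty))
```

```text
t 2.6 p [ 0.5594 -0.0815  0.3602] F [ 1.2 -0.3 -0.2] w 0.0912 j [-0.19  0.02  1.91 -0.    1.21  0.94]
axes xyz cols
 [[ 0.003  0.903  0.43 ]
 [-0.001  0.43  -0.903]
 [-1.     0.002  0.002]]
shift tool mm [ 109.5   71.5 -374.2]
turn deg [37.45  0.08 -0.17]
```

>>> {"op": "play_rows", "data": {"steps": [[[1,0.013,0.009,-0.0465,0,0,0],[1,0.013,0.009,-0.0465,0,0,0],[1,0.013,0.009,-0.0465,0,0,0],[1,0.013,0.009,-0.0465,0,0,0],[1,0.013,0.009,-0.0465,0,0,0],[1,0.013,0.009,-0.0465,0,0,0],[1,0.013,0.009,-0.0465,0,0,0],[1,0.013,0.009,-0.0465,0,0,0],[1,0,0,0,7.5,0,0],[1,0,0,0,7.5,0,0],[1,0,0,0,7.5,0,0],[1,0,0,0,7.5,0,0],[1,0,0,0,7.5,0,0],[1,0,0,0,0,0,0]]]}}

```text
t: 4.0
eef_pos: [0.4626, 0.2997, 0.2566]
tcp_rot: [0.557, 0.437, -0.55, 0.443]
wrist_force: [-0.3, 0.7, 0.5]
width: 0.0912
```

Run:
```python
from h import *
a=np.radians(-12);ty=np.array([-np.sin(a),np.cos(a)])
to([.4635,.287,.067],down(-ty))
for n in ("top","side"):
    c=robot.camera(n);save(c,n+"1.png")
    for q in robot.spot_point(c,"tray_handle")[:2]: print(n,q["p"],unproj(c,q["location"],height=.075))
```

```text
t 4.0 p [0.4626 0.2997 0.2566] F [-0.3  0.7  0.5] w 0.0912 j [ 0.54  0.1   2.02 -0.01  1.01  2.34]
axes xyz cols
 [[ 0.012  0.974 -0.225]
 [-0.001 -0.225 -0.974]
 [-1.     0.012 -0.002]]
shift tool mm [189.6   1.5  12.5]
turn deg [-1.   -0.11 -0.68]
top 0.79 [0.46949033 0.2915497  0.075     ]
side 0.79 [0.46099317 0.29250019 0.075     ]
```

>>> {"op": "play_rows", "data": {"steps": [[[1,0.035,0,0.011,-1,0,-0.7],[1,0.035,0,0,0,0,0],[1,0.035,0,0,0,0,0],[1,0.035,0,0,0,0,0],[1,0.02,0,0,0,0,0],[1,0.02,0,0,0,0,0],[1,0.005,0,0,0,0,0],[1,0,0,0,0,0,0]]]}}

```text
t: 5.0
eef_pos: [0.463, 0.2897, 0.0673]
tcp_rot: [0.546, 0.452, -0.542, 0.451]
wrist_force: [0.2, 0.1, 0.3]
width: 0.0914
```

Run:
```python
from h import *
a=np.radians(-12);ty=np.array([-np.sin(a),np.cos(a)])
to([.4635,.2875,.067],down(-ty))
for n in ("top","side"):
    c=robot.camera(n);save(c,n+"2.png")
    s=c["color"][:,:,::-1]; u,v=map(int,proj(c,[.4635,.287,.075]))
    cv2.imwrite("pics/"+n+"2c.png",cv2.resize(s[max(0,v-70):v+60,u-80:u+80],None,fx=4,fy=4))
```

```text
t 5.0 p [0.463  0.2897 0.0673] F [0.2 0.1 0.3] w 0.0914 j [0.52 0.39 2.1  0.   0.65 2.27]
axes xyz cols
 [[ 0.004  0.983 -0.184]
 [ 0.005 -0.184 -0.983]
 [-1.     0.003 -0.005]]
shift tool mm [0.3 0.9 2. ]
turn deg [ 1.39 -0.3  -0.18]
```

View pics/side2c.png

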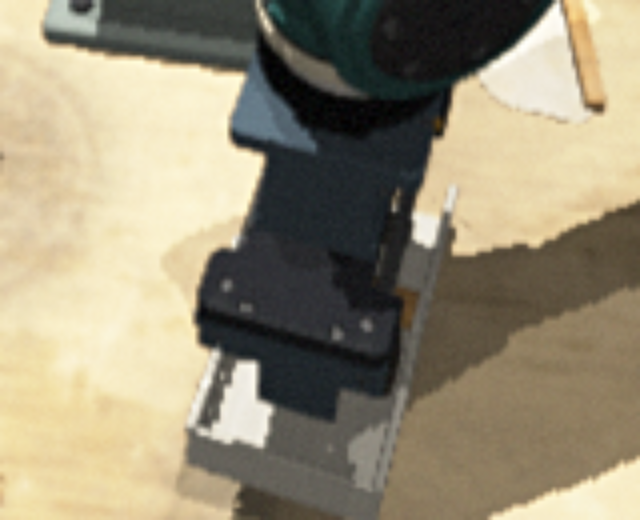

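>>> {"op": "play_rows", "data": {"newtons": 50, "steps": [[[-1,0,0,0.002,1.4,0,0],[-1,0,0,0,0,0,0],[-1,0,0,0,0,0,0],[-1,0,0,0,0,0,0],[-1,0,0,0,0,0,0],[-1,0,0,0,0,0,0],[-1,0,0,0,0,0,0],[-1,0,0,0,0,0,0]]]}}

```text
t: 5.9
eef_pos: [0.4649, 0.2888, 0.0719]
tcp_rot: [0.555, 0.444, -0.545, 0.444]
wrist_force: [-0.4, 0.7, -0.1]
width: 0.03
```

>>> {"op": "play_rows", "data": {"steps": [[[-1,0,0,0,0,0,0],[-1,0,0,0,0,0,0],[-1,0,0,0,0,0,0],[-1,0,0,0,0,0,0]]]}}

```text
t: 6.3
eef_pos: [0.4648, 0.2887, 0.0717]
tcp_rot: [0.554, 0.444, -0.546, 0.445]
wrist_force: [-0.7, 0.1, -0.5]
width: 0.0136
```

Run:
```python
from h import *
to()
```

```text
t 6.3 p [0.4648 0.2887 0.0717] F [-0.7  0.1 -0.5] w 0.0136 j [0.51 0.38 2.1  0.   0.65 2.29]
axes xyz cols
 [[ 0.01   0.978 -0.21 ]
 [ 0.008 -0.21  -0.978]
 [-1.     0.008 -0.01 ]]
```

```bash
cat >> h.py <<'E'
H=np.array([.531,.0235]); A=np.radians(-3.4); PX=np.array([np.cos(A),np.sin(A),0]); PY=np.array([-np.sin(A),np.cos(A),0])
def dump(phi,dy,zs,off=0.0047):
    # tcp for tilt phi with spout at hopper + dy along PY, height zs ; grasp pt is `off` above bar centre
    Rt=Rn.from_rotvec(np.radians(phi)*PX)
    S=np.array([*H,0])+dy*PY; S[2]=zs
    v=.105*PY+np.array([0,0,.072+off-.008])
    R=Rt*down(-PY[:2])
    return S+Rt.apply(v),R
E
python3 - <<'E'
from h import *
for phi,dy,zs in((0,.03,.16),(20,.03,.15),(40,.03,.13),(55,.03,.12)):
    p,R=dump(phi,dy,zs);print(phi,np.round(p,3))
to(dump(0,.05,.18)[0],dump(0,0,0)[1])
E
```

```text
0 [0.539 0.158 0.229]
20 [0.537 0.128 0.25 ]
40 [0.535 0.09  0.25 ]
55 [0.533 0.057 0.245]
t 6.3 p [0.4648 0.2887 0.0717] F [-0.7  0.1 -0.5] w 0.0136 j [0.51 0.38 2.1  0.   0.65 2.29]
axes xyz cols
 [[ 0.01   0.978 -0.21 ]
 [ 0.008 -0.21  -0.978]
 [-1.     0.008 -0.01 ]]
shift tool mm [-177.    98.4   90.5]
turn deg [-8.7  -0.51 -0.5 ]
```

>>> {"op": "play_rows", "data": {"steps": [[[-1,-0.01,0,0,0,0,0],[-1,-0.02,0,0,0,0,0],[-1,-0.025,0,0,0,0,0],[-1,-0.03,0,0,0,0,0],[-1,-0.03,0,0,0,0,0],[-1,-0.03,0,0,-2,0,0],[-1,-0.02,0,0,-2,0,0],[-1,-0.012,0,0,-2,0,0],[-1,0,0,0,-2,0,0],[-1,0,0,0,-0.7,0,0],[-1,0,0,0,0,0,0]]]}}

```text
t: 7.4
eef_pos: [0.4604, 0.2861, 0.2602]
tcp_rot: [0.517, 0.486, -0.51, 0.486]
wrist_force: [-0.2, 0.3, -2.6]
width: 0.0136
```

Run:
```python
from h import *
to(dump(0,.04,.17)[0],dump(0,0,0)[1])
for n in ("top","side"):
    c=robot.camera(n);save(c,n+"3.png")
```

```text
t 7.4 p [0.4604 0.2861 0.2602] F [-0.2  0.3 -2.6] w 0.0136 j [0.51 0.08 2.04 0.   1.01 2.14]
axes xyz cols
 [[ 0.008  0.998 -0.055]
 [ 0.008 -0.055 -0.998]
 [-1.     0.008 -0.008]]
shift tool mm [ 21.3  85.4 113.6]
turn deg [ 0.27 -0.46 -0.44]
```

View pics/side3.png

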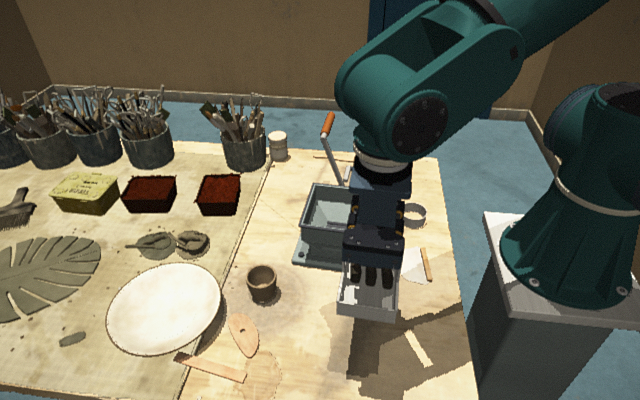

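>>> {"op": "play_rows", "data": {"steps": [[[-1,0,0.006,0.008,0,0,0],[-1,0,0.012,0.016,0,0,0],[-1,0.002,0.017,0.022,0,0,0],[-1,0.003,0.017,0.022,0,0,0],[-1,0.003,0.015,0.02,0,0,0],[-1,0.003,0.012,0.016,0,0,0],[-1,0.003,0.006,0.008,0,0,0],[-1,0,0,0,0,0,0]]]}}

```text
t: 8.3
eef_pos: [0.542, 0.1615, 0.2423]
tcp_rot: [0.516, 0.486, -0.512, 0.485]
wrist_force: [0.4, 0.5, -2.7]
width: 0.0133
```

Run:
```python
from h import *
p,R=dump(0,.04,.17)
to(p,R)
# tilt row plan: 3 deg rows, shift expressed in tool frame of previous ideal pose
o,p0,R0=st(); 
prev=(p0,R0)
for phi in range(4,57,4):
    f=phi/56; zs=.165-.04*f; dy=.04-.01*f
    q=dump(phi,dy,zs)
    print(phi,np.round(prev[1].inv().apply(q[0]-prev[0])*1000,1),np.round((prev[1].inv()*q[1]).as_rotvec(degrees=True),1))
    prev=q
```

```text
t 8.3 p [0.542  0.1615 0.2423] F [ 0.4  0.5 -2.7] w 0.0133 j [0.25 0.15 2.   0.01 0.99 1.87]
axes xyz cols
 [[ 0.003  0.998 -0.058]
 [ 0.005 -0.058 -0.998]
 [-1.     0.003 -0.005]]
shift tool mm [ 3.6 -2.8 -6.5]
turn deg [ 0.09 -0.31 -0.16]
4 [ 4.3 -2.8 -0.8] [ 0.1  3.7 -0.2]
8 [-4.4 -0.   6. ] [0. 4. 0.]
12 [-4.4  0.   6.2] [-0.  4.  0.]
16 [-4.5 -0.   6.3] [-0.  4.  0.]
20 [-4.6  0.   6.5] [ 0.  4. -0.]
24 [-4.7  0.   6.7] [-0.  4.  0.]
28 [-4.8 -0.   6.9] [-0.  4. -0.]
32 [-5.  0.  7.] [0. 4. 0.]
36 [-5.1 -0.   7.2] [-0.  4.  0.]
40 [-5.3 -0.   7.3] [0. 4. 0.]
44 [-5.4  0.   7.4] [-0.  4. -0.]
48 [-5.6  0.   7.5] [0. 4. 0.]
52 [-5.8  0.   7.6] [-0.  4.  0.]
56 [-6.   0.   7.7] [0. 4. 0.]
```

>>> {"op": "play_rows", "data": {"steps": [[[-1,0.004,-0.002,-0.001,0,3.7,0],[-1,-0.0044,0,0.006,0,4,0],[-1,-0.0044,0,0.006,0,4,0],[-1,-0.0045,0,0.0063,0,4,0],[-1,-0.0046,0,0.0065,0,4,0],[-1,-0.0047,0,0.0067,0,4,0]]]}}

```text
t: 8.9
eef_pos: [0.536, 0.1313, 0.2539]
tcp_rot: [0.612, 0.579, -0.39, 0.371]
wrist_force: [-0.0, 1.2, -3.3]
width: 0.0134
```

Run:
```python
from h import *
to(*dump(24,.036,.148))
c=robot.camera("side");save(c,"side4.png")
```

```text
t 8.9 p [0.536  0.1313 0.2539] F [-0.   1.2 -3.3] w 0.0134 j [-0.    0.1   2.07  0.52  1.    1.33]
axes xyz cols
 [[ 0.025  0.999 -0.047]
 [ 0.42  -0.053 -0.906]
 [-0.907  0.003 -0.42 ]]
shift tool mm [-1.2  1.4  3.7]
turn deg [ 0.42 -0.85 -0.  ]
```

View pics/side4.png

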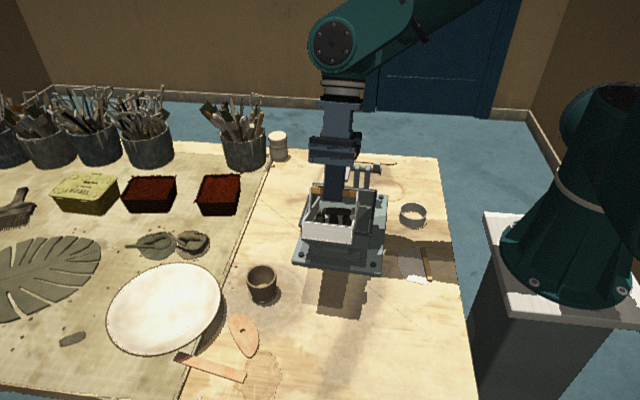

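>>> {"op": "play_rows", "data": {"steps": [[[-1,-0.0055,0.001,0.009,0,3.5,0],[-1,-0.005,0,0.0075,0,4,0],[-1,-0.005,0,0.0072,0,4,0],[-1,-0.005,0,0.0073,0,4,0],[-1,-0.005,0,0.0074,0,4,0],[-1,-0.0055,0,0.0075,0,4,0],[-1,0,0,0,0,0,0],[-1,0,0,0,0,0,0],[-1,0,0,0,0,0,0],[-1,0,0,0,0,0,0]]]}}

```text
t: 9.95
eef_pos: [0.5326, 0.0785, 0.2543]
tcp_rot: [0.677, 0.646, -0.254, 0.243]
wrist_force: [0.2, 0.6, -1.2]
width: 0.0135
```

Run:
```python
from h import *
to(*dump(52,.031,.128))
c=robot.camera("side");save(c,"side5.png");c=robot.camera("top");save(c,"top5.png")
```

```text
t 9.95 p [0.5326 0.0785 0.2543] F [ 0.2  0.6 -1.2] w 0.0135 j [-0.26  0.21  2.09  0.89  1.25  0.88]
axes xyz cols
 [[ 0.036  0.999 -0.031]
 [ 0.752 -0.047 -0.657]
 [-0.658  0.    -0.753]]
shift tool mm [-9.4  1.5  9.8]
turn deg [0.45 3.15 0.53]
```

View pics/side5.png

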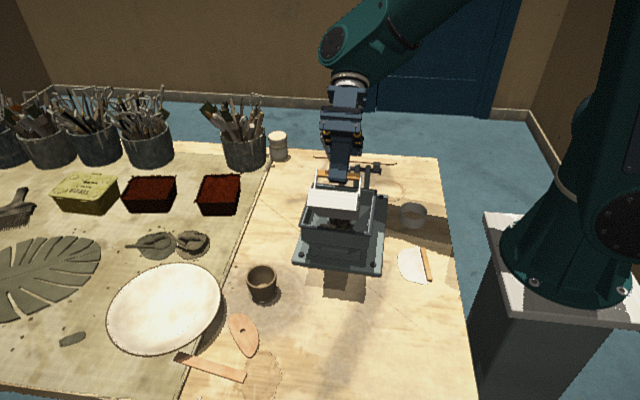

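View pics/top5.png

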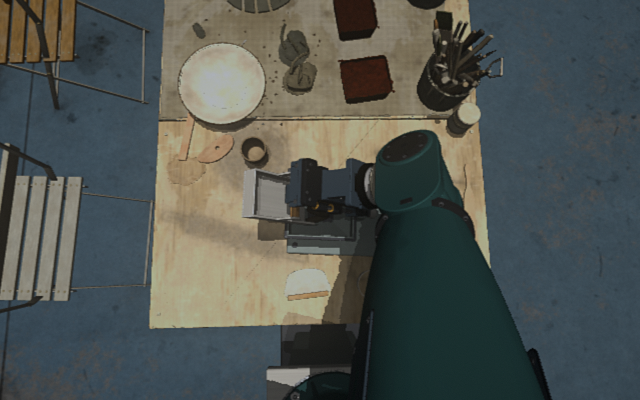

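>>> {"op": "play_rows", "data": {"steps": [[[-1,-0.013,0,-0.015,0,0,0],[-1,0.009,0,-0.013,0,-7,0],[-1,0.0085,0,-0.0125,0,-7,0],[-1,0.0085,0,-0.0125,0,-7,0],[-1,0.0085,0,-0.0125,0,-7,0],[-1,0.008,0,-0.012,0,-7,0],[-1,0.008,0,-0.012,0,-7,0],[-1,0.008,0,-0.012,0,-6,0],[-1,0,0,0,0,0,0]]]}}

```text
t: 10.95
eef_pos: [0.5397, 0.1851, 0.2686]
tcp_rot: [0.512, 0.479, -0.512, 0.495]
wrist_force: [-1.1, -0.1, -1.5]
width: 0.0137
```

Run:
```python
from h import *
a=np.radians(-12);ty=np.array([-np.sin(a),np.cos(a)])
to([.4648,.2887,.25],down(-ty))
c=robot.camera("side");save(c,"side6.png")
for q in robot.cut_out(c,"offcut_0"): print(q["p"],q["location"],unproj(c,q["location"]),q["region"].sum())
```

```text
t 10.95 p [0.5397 0.1851 0.2686] F [-1.1 -0.1 -1.5] w 0.0137 j [ 0.3   0.12  1.98 -0.02  1.04  1.93]
axes xyz cols
 [[ 0.016  0.999 -0.05 ]
 [-0.016 -0.05  -0.999]
 [-1.     0.017  0.015]]
shift tool mm [  15.7  -80.3 -100. ]
turn deg [ 9.12  0.8  -1.02]
0.31 [326.4, 232.4] [0.54231945 0.18054029 0.19804282] 2809
```

View pics/side6.png

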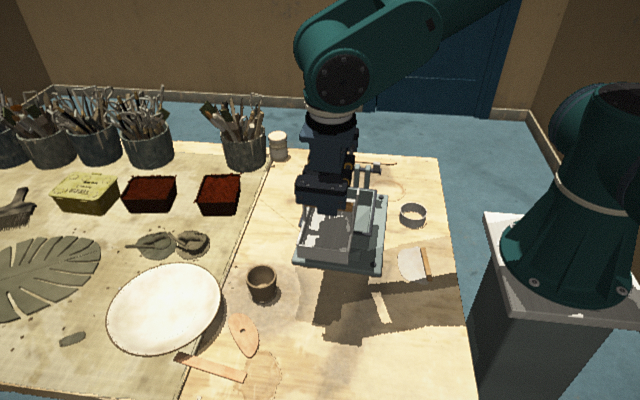

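Tray is emptied of everything visible (around pixel 340,240). Carry it back over its old place.

>>> {"op": "play_rows", "data": {"steps": [[[-1,0,-0.012,-0.015,0,0,0],[-1,0,-0.02,-0.025,0,0,0],[-1,0,-0.02,-0.025,0,0,0],[-1,0,-0.018,-0.022,0,0,0],[-1,0,-0.01,-0.012,0,0,0],[-1,0,0,0,4.5,0.4,-0.5],[-1,0,0,0,4.5,0.4,-0.5],[-1,0,0,0,0,0,0]]]}}

```text
t: 11.85
eef_pos: [0.4633, 0.2844, 0.2682]
tcp_rot: [0.555, 0.446, -0.549, 0.437]
wrist_force: [-0.0, -0.3, -1.8]
width: 0.0136
```

Run:
```python
from h import *
a=np.radians(-12);ty=np.array([-np.sin(a),np.cos(a)])
to([.4648,.2887,.0717],down(-ty))
for n in("top","side"):
  c=robot.camera(n);save(c,n+"7.png")
  for q in robot.spot_point(c,"offcut_0"): print(n,round(q["p"],2),q["location"],np.round(unproj(c,q["location"]),3))
s=c["color"][160:290,270:410,::-1]; cv2.imwrite("pics/side7c.png",cv2.resize(s,None,fx=4,fy=4))
```

```text
t 11.85 p [0.4633 0.2844 0.2682] F [-0.  -0.3 -1.8] w 0.0136 j [0.5  0.08 2.03 0.02 1.03 2.28]
axes xyz cols
 [[-0.002  0.975 -0.22 ]
 [ 0.016 -0.22  -0.975]
 [-1.    -0.005 -0.015]]
shift tool mm [196.6   1.5  -1.6]
turn deg [-0.72 -0.85  0.29]
top 0.71 [326.2, 200.1] [0.546 0.01  0.08 ]
top 0.63 [257.3, 155.3] [0.678 0.183 0.005]
top 0.55 [316.3, 213.4] [0.515 0.034 0.075]
top 0.49 [316.0, 218.2] [0.504 0.035 0.072]
top 0.39 [346.8, 210.4] [ 0.521 -0.038  0.077]
top 0.38 [316.9, 201.9] [0.544 0.032 0.064]
side 0.6 [334.1, 224.3] [0.514 0.349 0.379]
side 0.43 [330.9, 228.8] [0.517 0.358 0.379]
```

View pics/side7.png

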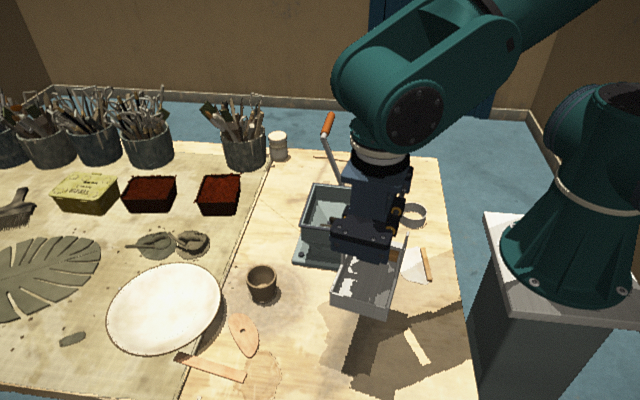

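View pics/top7.png

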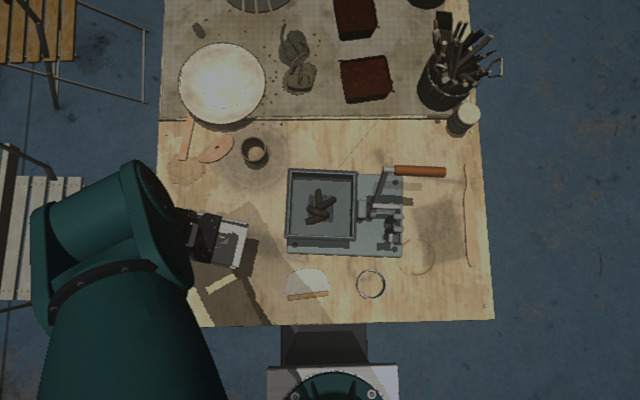

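>>> {"op": "play_rows", "data": {"steps": [[[-1,0.015,0,0,-0.7,-0.5,0.6],[-1,0.03,0,0,0,0,0],[-1,0.035,0,0,0,0,0],[-1,0.035,0,0,0,0,0],[-1,0.03,0,0,0,0,0],[-1,0.02,0,0,0,0,0],[-1,0.01,0,0,0,0,0],[-1,0.004,0,0,0,0,0],[-1,0,0,0,0,0,0]]]}}

```text
t: 12.95
eef_pos: [0.4679, 0.2854, 0.0853]
tcp_rot: [0.552, 0.447, -0.542, 0.45]
wrist_force: [0.8, 0.1, -1.9]
width: 0.0137
```

Run:
```python
from h import *
a=np.radians(-12);ty=np.array([-np.sin(a),np.cos(a)])
to([.4648,.2887,.0717],down(-ty))
```

```text
t 12.95 p [0.4679 0.2854 0.0853] F [ 0.8  0.1 -1.9] w 0.0137 j [ 0.51  0.35  2.1  -0.    0.68  2.27]
axes xyz cols
 [[ 0.013  0.981 -0.196]
 [ 0.006 -0.196 -0.981]
 [-1.     0.011 -0.009]]
shift tool mm [13.6 -3.8 -2.5]
turn deg [ 0.72 -0.5  -0.64]
```

>>> {"op": "play_rows", "data": {"steps": [[[-1,0.005,0,0,0,0,0],[-1,0.005,0,0,0,0,0],[-1,0.002,0,0,0,0,0],[-1,0.001,0,0,0,0,0],[-1,0,0,0,0,0,0]]]}}

```text
t: 13.45
eef_pos: [0.4699, 0.2865, 0.0744]
tcp_rot: [0.553, 0.447, -0.54, 0.45]
wrist_force: [-0.2, -0.3, -1.3]
width: 0.0137
```

>>> {"op": "play_rows", "data": {"steps": [[[-1,0.0015,0,0,0,0,0],[-1,0.001,0,0,0,0,0],[-1,0,0,0,0,0,0]]]}}

```text
t: 13.75
eef_pos: [0.4703, 0.2868, 0.0722]
tcp_rot: [0.553, 0.447, -0.54, 0.45]
wrist_force: [-0.5, 0.8, -0.1]
width: 0.0139
```

>>> {"op": "play_rows", "data": {"steps": [[[-1,0.0005,0,0,0,0,0],[1,0,0,0,0,0,0],[1,0,0,0,0,0,0],[1,0,0,0,0,0,0],[1,0,0,0,0,0,0],[1,0,0,0,0,0,0],[1,0,0,0,0,0,0],[1,0,0,0,0,0,0],[1,0,0,0,0,0,0],[1,0,0,0,0,0,0],[1,0,0,0,0,0,0]]]}}

```text
t: 14.85
eef_pos: [0.4707, 0.287, 0.072]
tcp_rot: [0.554, 0.447, -0.539, 0.45]
wrist_force: [0.3, -0.6, -0.0]
width: 0.09
```

>>> {"op": "play_rows", "data": {"steps": [[[1,-0.01,0,0,0,0,0],[1,-0.02,0,0,0,0,0],[1,-0.03,0,0,0,0,0],[1,-0.03,0,0,0,0,0],[1,-0.04,0,0,0,0,0],[1,-0.04,0,0,0,0,0],[1,-0.04,0,0,0,0,0],[1,-0.04,0,0,0,0,0]]]}}

```text
t: 15.65
eef_pos: [0.4628, 0.2828, 0.3307]
tcp_rot: [0.551, 0.448, -0.542, 0.45]
wrist_force: [-0.3, 0.3, -0.3]
width: 0.0913
```

Run:
```python
from h import *
to([.46,-.07,.30],down([0,-1]))
for n in("side",):
  c=robot.camera(n);save(c,n+"8.png")
  W=cloud(c)
  x,y,z=W[...,0],W[...,1],W[...,2]
  m=(x>.38)&(x<.58)&(y>.14)&(y<.40)&(z>.065)&(z<.1); print(rect(W,m),np.median(z[m]))
  m=(x>.38)&(x<.58)&(y>.14)&(y<.40)&(z>.028)&(z<.045); print(rect(W,m),np.percentile(z[m],[5,50,95]))
```

```text
t 15.65 p [0.4628 0.2828 0.3307] F [-0.3  0.3 -0.3] w 0.0913 j [ 0.51  0.    1.98 -0.    1.14  2.27]
axes xyz cols
 [[ 0.011  0.981 -0.195]
 [ 0.006 -0.195 -0.981]
 [-1.     0.01  -0.008]]
shift tool mm [ 28.7  65.8 346.8]
turn deg [-11.25  -0.39  -0.62]
(array([470. , 287.8]), array([17.2, 92. ]), 79.22, np.int64(498)) 0.08075822474808442
(array([466.2, 268.9]), array([171.2,  92. ]), 78.71, np.int64(469)) [0.02937541 0.03321625 0.03616272]
```

View pics/side8.png

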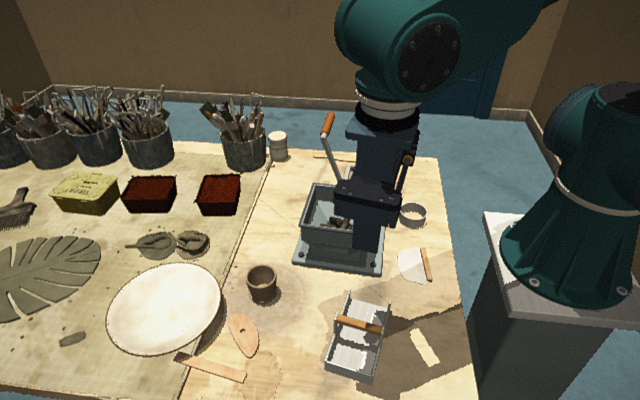

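Run:
```python
from h import *
to([.45,-.085,.27],down(-PY[:2]))
c=robot.camera("top");save(c,"top8.png")
for l in("tab","catch_pivot"):
  for q in robot.spot_point(c,l)[:2]: print(l,q["p"],q["location"],unproj(c,q["location"],height=.152 if l=="tab" else .115))
c=robot.camera("side")
for l in("tab","catch_pivot"):
  for q in robot.spot_point(c,l)[:2]: print(l,q["p"],q["location"],unproj(c,q["location"],height=.152 if l=="tab" else .115))
```

```text
t 15.7 p [0.4651 0.2841 0.338 ] F [3.6 1.  9.4] w 0.091 j [ 0.51 -0.    1.97 -0.    1.15  2.27]
axes xyz cols
 [[ 0.019  0.981 -0.195]
 [ 0.01  -0.195 -0.981]
 [-1.     0.016 -0.013]]
shift tool mm [ 64.1  56.1 365.8]
turn deg [-7.84 -0.69 -0.99]
tab 0.78 [391.3, 237.1] [ 0.45230818 -0.12558768  0.152     ]
catch_pivot 0.66 [405.6, 206.1] [ 0.52389568 -0.16961561  0.115     ]
catch_pivot 0.57 [397.5, 240.0] [ 0.44729109 -0.14706787  0.115     ]
tab 0.41 [359.1, 322.7] [0.47019177 0.33478839 0.152     ]
tab 0.4 [351.1, 231.1] [0.49802858 0.12358514 0.152     ]
```

>>> {"op": "play_rows", "data": {"steps": [[[-1,0,0.003,0.03,0,0,0],[-1,0,0.006,0.04,0,0,0],[-1,0,0.006,0.042,0,0,0],[-1,0,0.006,0.042,0,0,0],[-1,0.008,0.006,0.042,0,0,0],[-1,0.008,0.006,0.042,0,0,0],[-1,0.008,0.006,0.042,0,0,0],[-1,0.008,0.006,0.04,0,0,0],[-1,0.008,0.006,0.025,0,0,0],[-1,0,0.003,0.012,0,0,0],[-1,0,0,0,-7.8,-0.6,-0.8],[-1,0,0,0,0,0,0]]]}}

```text
t: 17.2
eef_pos: [0.4377, -0.0915, 0.2701]
tcp_rot: [-0.505, -0.492, 0.523, -0.479]
wrist_force: [-0.0, 0.6, 0.0]
width: 0.0008
```

Run:
```python
from h import *
to([.450,-.085,.144],down(-PY[:2]))
```

```text
t 17.2 p [ 0.4377 -0.0915  0.2701] F [-0.   0.6  0. ] w 0.0008 j [-0.25 -0.09  2.18 -0.01  1.07  1.38]
axes xyz cols
 [[-0.031  0.998 -0.056]
 [-0.005 -0.056 -0.998]
 [-1.    -0.03   0.006]]
shift tool mm [125.6  15.8  -8. ]
turn deg [0.19 0.37 1.74]
```

>>> {"op": "play_rows", "data": {"steps": [[[-1,0.015,0.01,-0.008,0,0.3,1.7],[-1,0.03,0,0,0,0,0],[-1,0.03,0,0,0,0,0],[-1,0.025,0,0,0,0,0],[-1,0.015,0,0,0,0,0],[-1,0.008,0,0,0,0,0],[-1,0,0,0,0,0,0]]]}}

```text
t: 17.9
eef_pos: [0.4457, -0.0814, 0.1391]
tcp_rot: [-0.519, -0.481, 0.52, -0.479]
wrist_force: [-0.4, -0.4, 0.5]
width: 0.0006
```

Run:
```python
from h import *
to([.449,-.095,.144],down(-PY[:2]))
for n in("top","side"):
  c=robot.camera(n);save(c,n+"9.png")
  u,v=map(int,proj(c,[.45,-.13,.14])); s=c["color"][v-50:v+50,u-70:u+70,::-1]; cv2.imwrite("pics/"+n+"9c.png",cv2.resize(s,None,fx=5,fy=5,interpolation=cv2.INTER_CUBIC))
```

```text
t 17.9 p [ 0.4457 -0.0814  0.1391] F [-0.4 -0.4  0.5] w 0.0006 j [-0.23  0.13  2.26  0.    0.76  1.42]
axes xyz cols
 [[-0.003  0.997 -0.079]
 [ 0.002 -0.079 -0.997]
 [-1.    -0.003 -0.002]]
shift tool mm [-4.9  4.3 13.3]
turn deg [-1.1  -0.09  0.19]
```

View pics/side9c.png

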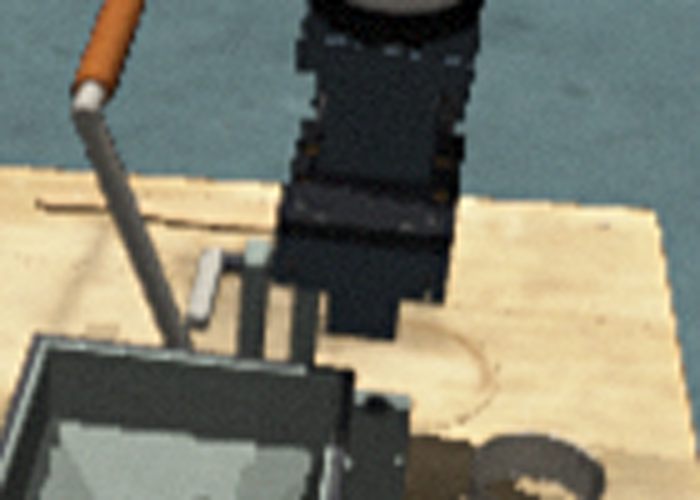

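View pics/top9c.png

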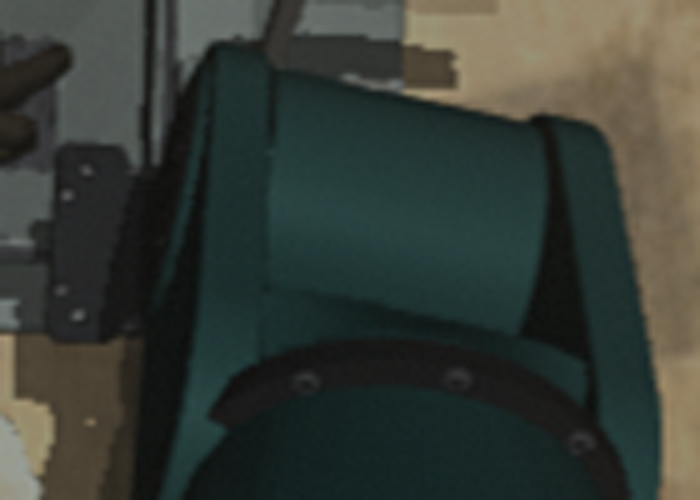

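>>> {"op": "play_rows", "data": {"steps": [[[-1,-0.006,0.004,0,-1,0,0],[-1,0,0,0.01,0,0,0],[-1,0,0,0.01,0,0,0],[-1,0,0,0.01,0,0,0],[-1,0,0,0.01,0,0,0],[-1,0,0,0.01,0,0,0],[-1,0,0,0,0,0,0]]]}}

```text
t: 18.7
eef_pos: [0.4497, -0.1374, 0.1504]
tcp_rot: [0.516, 0.483, -0.514, 0.486]
wrist_force: [-0.3, 0.7, -0.4]
width: 0.0006
```

Run:
```python
from h import *
to([.446,-.158,.144],down(-PY[:2]))
for n in("side",):
  c=robot.camera(n);save(c,n+"10.png")
  u,v=map(int,proj(c,[.45,-.13,.14])); s=c["color"][v-50:v+50,u-70:u+70,::-1]; cv2.imwrite("pics/"+n+"10c.png",cv2.resize(s,None,fx=5,fy=5,interpolation=cv2.INTER_CUBIC))
```

```text
t 18.7 p [ 0.4497 -0.1374  0.1504] F [-0.3  0.7 -0.4] w 0.0006 j [-0.35  0.13  2.23  0.    0.78  1.28]
axes xyz cols
 [[ 0.005  0.998 -0.061]
 [ 0.    -0.061 -0.998]
 [-1.     0.005 -0.   ]]
shift tool mm [ 6.4 -2.4 20.8]
turn deg [-0.08 -0.02 -0.27]
```

View pics/side10c.png

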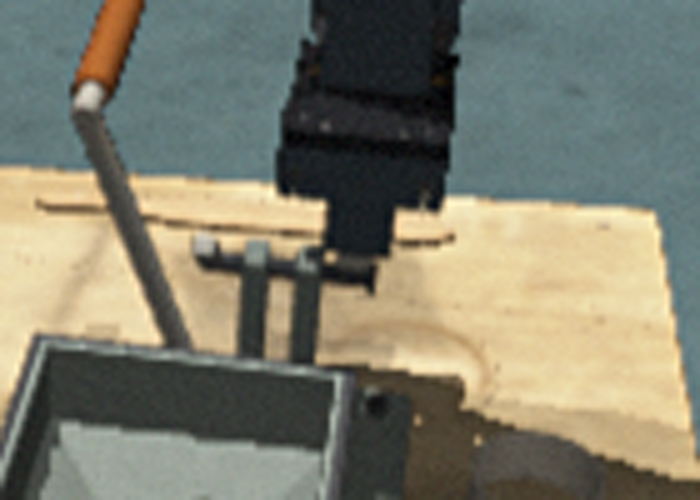

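>>> {"op": "play_rows", "data": {"steps": [[[-1,0.001,-0.001,0.007,0,0,0],[-1,0.002,0,0.007,0,0,0],[-1,0.002,0,0.006,0,0,0],[-1,0.002,0,0.003,0,0,0],[-1,0,0,0,0,0,0]]]}}

```text
t: 19.25
eef_pos: [0.4469, -0.161, 0.1423]
tcp_rot: [0.516, 0.484, -0.514, 0.485]
wrist_force: [0.3, 6.9, 4.9]
width: 0.0006
```

Run:
```python
from h import *
to([.446,-.158,.144],down(-PY[:2]))
for n in("side",):
  c=robot.camera(n);save(c,n+"11.png")
  u,v=map(int,proj(c,[.45,-.13,.14])); s=c["color"][v-50:v+50,u-70:u+70,::-1]; cv2.imwrite("pics/"+n+"11c.png",cv2.resize(s,None,fx=5,fy=5,interpolation=cv2.INTER_CUBIC))
```

```text
t 19.25 p [ 0.4469 -0.161   0.1423] F [0.3 6.9 4.9] w 0.0006 j [-0.4   0.15  2.22  0.    0.77  1.23]
axes xyz cols
 [[ 0.004  0.998 -0.061]
 [ 0.001 -0.061 -0.998]
 [-1.     0.004 -0.002]]
shift tool mm [-1.7 -1.1 -2.9]
turn deg [-0.09 -0.1  -0.23]
```

View pics/side11c.png

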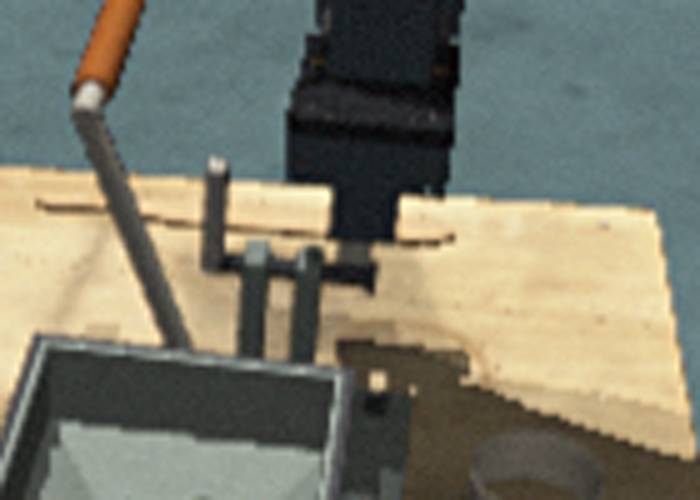

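>>> {"op": "play_rows", "data": {"steps": [[[-1,0.001,0,0.002,0,0,0],[-1,0,0,0,0,0,0]]]}}

```text
t: 19.5
eef_pos: [0.447, -0.1614, 0.1418]
tcp_rot: [0.518, 0.485, -0.513, 0.484]
wrist_force: [-1.9, 11.8, 13.9]
width: 0.0003
```

Run:
```python
from h import *
to()
for n in("side",):
  c=robot.camera(n)
  u,v=map(int,proj(c,[.45,-.13,.14])); s=c["color"][v-50:v+50,u-70:u+70,::-1]; cv2.imwrite("pics/"+n+"12c.png",cv2.resize(s,None,fx=5,fy=5,interpolation=cv2.INTER_CUBIC))
  W=cloud(c);x,y,z=W[...,0],W[...,1],W[...,2]
  m=(x>.46)&(x<.56)&(y>-.2)&(y<-.1)&(z>.122)&(z<.2)
  P=W[m];print(len(P)); P=P[np.argsort(P[:,2])]; print(np.round(P[::max(1,len(P)//15)],3))
```

```text
t 19.5 p [ 0.447  -0.1614  0.1418] F [-1.9 11.8 13.9] w 0.0003 j [-0.4   0.15  2.22  0.01  0.77  1.23]
axes xyz cols
 [[ 0.004  0.998 -0.062]
 [ 0.005 -0.063 -0.998]
 [-1.     0.003 -0.005]]
188
[[ 0.482 -0.146  0.122]
 [ 0.479 -0.14   0.123]
 [ 0.475 -0.153  0.124]
 [ 0.474 -0.143  0.125]
 [ 0.497 -0.139  0.125]
 [ 0.475 -0.145  0.127]
 [ 0.521 -0.145  0.132]
 [ 0.529 -0.146  0.137]
 [ 0.522 -0.147  0.14 ]
 [ 0.549 -0.101  0.145]
 [ 0.525 -0.146  0.149]
 [ 0.518 -0.153  0.155]
 [ 0.462 -0.153  0.159]
 [ 0.528 -0.147  0.164]
 [ 0.526 -0.146  0.17 ]
 [ 0.521 -0.148  0.173]]
```

>>> {"op": "play_rows", "data": {"steps": [[[-1,-0.004,0,-0.004,0,0,0],[-1,-0.02,0,-0.004,0,0,0],[-1,-0.035,0,0,0,0,0],[-1,-0.04,0,0,0,0,0],[-1,-0.04,0,0,0,0,0],[-1,-0.04,0,0,0,0,0],[1,-0.03,0,0,0,0,0],[1,0,0,0,-8.2,0,0],[1,0,0,0,-8.2,0,0],[1,0,0,0,-8.2,0,0],[1,0,0,0,-8.2,0,0],[1,0,0,0,-8.2,0,0],[1,0,0,0,-8.2,0,0],[1,0,0,0,-8.2,0,0],[1,0,0,0,-8.2,0,0],[1,0,0,0,-8.2,0,0],[1,0,0,0,-8.2,0,0],[1,0,0,0,-8,0,0],[1,0,0,0,0,0,0]]]}}

```text
t: 21.45
eef_pos: [0.4446, -0.1547, 0.3598]
tcp_rot: [-0.002, 0.707, 0.0, 0.707]
wrist_force: [-0.1, -0.4, -0.8]
width: 0.0911
```

Run:
```python
from h import *
to([.580,-.182,.221],down(PX[:2]))
for n in("top","side",):
  c=robot.camera(n);save(c,n+"13.png")
  for l in("handle","tab"):
    for q in robot.spot_point(c,l)[:1]: print(n,l,round(q["p"],2),unproj(c,q["location"],height=.229 if l=="handle" else .14))
  u,v=map(int,proj(c,[.45,-.13,.14])); s=c["color"][v-50:v+50,u-70:u+70,::-1]; cv2.imwrite("pics/"+n+"13c.png",cv2.resize(s,None,fx=5,fy=5,interpolation=cv2.INTER_CUBIC))
```

```text
t 21.45 p [ 0.4446 -0.1547  0.3598] F [-0.1 -0.4 -0.8] w 0.0911 j [-0.38 -0.15  2.07 -0.    1.22 -0.39]
axes xyz cols
 [[ 0.001 -0.003  1.   ]
 [-0.002  1.     0.003]
 [-1.    -0.002  0.001]]
shift tool mm [139.  -27.5 135.2]
turn deg [3.6  0.06 0.13]
top handle 0.59 [ 0.57612803 -0.17883738  0.229     ]
top tab 0.7 [ 0.44681885 -0.180294    0.14      ]
side handle 0.62 [ 0.57981101 -0.18195028  0.229     ]
side tab 0.78 [ 0.4489753 -0.1860725  0.14     ]
```

View pics/side13c.png

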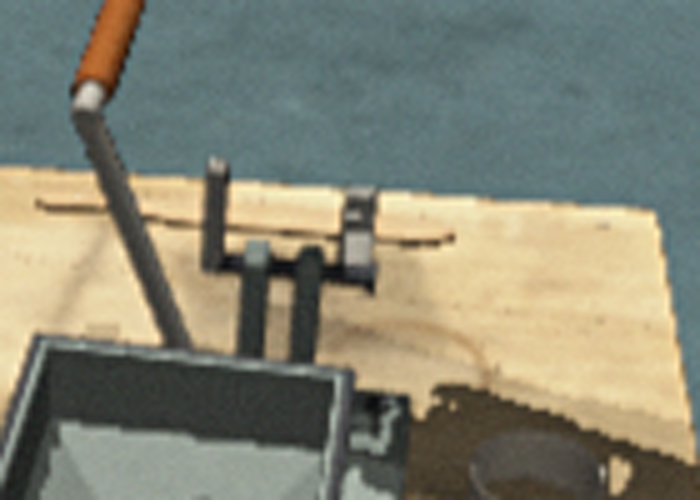

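>>> {"op": "play_rows", "data": {"steps": [[[1,0,-0.005,0.027,3.6,0,0],[1,0,-0.005,0.03,0,0,0],[1,0,-0.004,0.03,0,0,0],[1,0,-0.004,0.03,0,0,0],[1,0,-0.002,0.015,0,0,0],[1,0,0,0,0,0,0],[1,0.03,0,0,0,0,0],[1,0.03,0,0,0,0,0]]]}}

```text
t: 22.55
eef_pos: [0.5815, -0.1836, 0.3023]
tcp_rot: [0.026, 0.704, -0.029, 0.709]
wrist_force: [-0.3, -0.3, -0.6]
width: 0.0913
```

Run:
```python
from h import *
to([.580,-.182,.221],down(PX[:2]))
```

```text
t 22.55 p [ 0.5815 -0.1836  0.3023] F [-0.3 -0.3 -0.6] w 0.0913 j [-0.34  0.15  1.87 -0.    1.11 -0.26]
axes xyz cols
 [[ 0.008  0.078  0.997]
 [-0.005  0.997 -0.078]
 [-1.    -0.004  0.008]]
shift tool mm [81.3  1.9 -2.3]
turn deg [-1.1   0.45  0.25]
```

>>> {"op": "play_rows", "data": {"newtons": 40, "steps": [[[1,0.025,0,-0.002,-1,0,0],[1,0.025,0,0,0,0,0],[1,0.015,0,0,0,0,0],[1,0.01,0,0,0,0,0],[1,0.003,0,0,0,0,0],[1,0,0,0,0,0,0]]]}}

```text
t: 23.15
eef_pos: [0.5759, -0.1829, 0.2193]
tcp_rot: [0.022, 0.705, -0.024, 0.708]
wrist_force: [0.4, -0.9, -0.8]
width: 0.0912
```

Run:
```python
from h import *
to([.580,-.182,.221],down(PX[:2]))
for n in("side",):
  c=robot.camera(n);save(c,n+"14.png")
  u,v=map(int,proj(c,[.58,-.17,.24])); s=c["color"][v-50:v+50,u-70:u+70,::-1]; cv2.imwrite("pics/"+n+"14c.png",cv2.resize(s,None,fx=5,fy=5,interpolation=cv2.INTER_CUBIC))
```

```text
t 23.15 p [ 0.5759 -0.1829  0.2193] F [ 0.4 -0.9 -0.8] w 0.0912 j [-0.35  0.24  1.94 -0.    0.96 -0.28]
axes xyz cols
 [[ 0.004  0.065  0.998]
 [-0.004  0.998 -0.065]
 [-1.    -0.003  0.004]]
shift tool mm [-1.7  1.2  4. ]
turn deg [-0.31  0.25  0.2 ]
```

View pics/side14c.png

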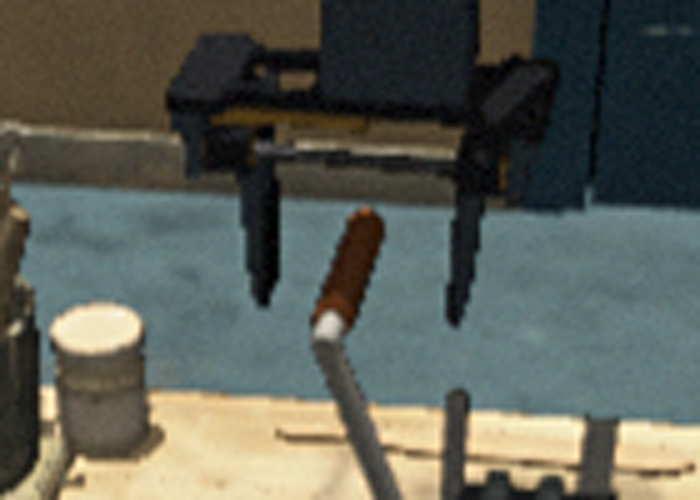

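Handle is centred between the open fingers (350,270). Close.

>>> {"op": "play_rows", "data": {"newtons": 40, "steps": [[[-1,-0.001,0,0.003,0,0,0],[-1,0,0,0,0,0,0],[-1,0,0,0,0,0,0],[-1,0,0,0,0,0,0],[-1,0,0,0,0,0,0],[-1,0,0,0,0,0,0],[-1,0,0,0,0,0,0],[-1,0,0,0,0,0,0],[-1,0,0,0,0,0,0],[-1,0,0,0,0,0,0],[-1,0,0,0,0,0,0]]]}}

```text
t: 24.3
eef_pos: [0.5805, -0.1836, 0.2238]
tcp_rot: [0.021, 0.704, -0.025, 0.71]
wrist_force: [0.3, 0.0, 1.4]
width: 0.0213
```

Run:
```python
from h import *
to()
o,p,R=st()
prev=None
ps=[]
for q in np.arange(0,1.001,.05):
    a=.35-q; ps.append(.18*(np.sin(a)*PX+np.cos(a)*np.array([0,0,1])))
ps=np.array(ps); d=np.diff(ps,axis=0)
print(np.round(R.inv().apply(d)*1000,1))
print("end tcp",p+ps[19]-ps[0])
```

```text
t 24.3 p [ 0.5805 -0.1836  0.2238] F [0.3 0.  1.4] w 0.0213 j [-0.34  0.24  1.93 -0.    0.97 -0.28]
axes xyz cols
 [[ 0.008  0.064  0.998]
 [-0.005  0.998 -0.064]
 [-1.    -0.005  0.008]]
[[-2.9 -0.1 -8.5]
 [-2.5 -0.1 -8.6]
 [-2.1 -0.1 -8.8]
 [-1.6 -0.1 -8.8]
 [-1.2 -0.1 -8.9]
 [-0.7 -0.  -9. ]
 [-0.3 -0.  -9. ]
 [ 0.2 -0.  -9. ]
 [ 0.6 -0.  -9. ]
 [ 1.  -0.  -8.9]
 [ 1.5 -0.  -8.9]
 [ 1.9 -0.  -8.8]
 [ 2.4 -0.  -8.7]
 [ 2.8 -0.  -8.6]
 [ 3.2 -0.  -8.4]
 [ 3.6 -0.  -8.2]
 [ 4.1 -0.  -8. ]
 [ 4.4 -0.  -7.8]
 [ 4.8 -0.  -7.6]
 [ 5.2 -0.  -7.3]]
end tcp [ 0.41743023 -0.17393302  0.20327293]
```

>>> {"op": "play_rows", "data": {"steps": [[[-1,-0.003,0,-0.0085,0,0,0],[-1,-0.0025,0,-0.0085,0,0,0],[-1,-0.002,0,-0.009,0,0,0],[-1,-0.0015,0,-0.009,0,0,0],[-1,-0.001,0,-0.009,0,0,0],[-1,-0.0005,0,-0.009,0,0,0]]]}}

```text
t: 24.9
eef_pos: [0.5336, -0.1809, 0.2366]
tcp_rot: [0.02, 0.696, -0.026, 0.717]
wrist_force: [10.5, 1.4, -2.1]
width: 0.0213
```

```bash
cat >> h.py <<'E'
def arc(p0=np.array([.5805,-.1836,.2238])):
    o,p,R=st()
    dx=(p-p0)@PX; print("lateral",round((p-p0)@PY*1000,1))
    cx=p0-.18*(np.sin(.35)*PX+np.array([0,0,np.cos(.35)]))
    r=p-cx; a=np.arctan2(r@PX,r[2]); print("lever ang",round(.35-a,3),"radius",round(np.hypot(r@PX,r[2])*1000,1))
    to()
E
python3 -c "
from h import *
arc()"
```

```text
lateral -0.1
lever ang 0.269 radius 182.5
t 24.9 p [ 0.5336 -0.1809  0.2366] F [10.5  1.4 -2.1] w 0.0213 j [-0.37  0.14  2.02  0.    0.95 -0.31]
axes xyz cols
 [[ 0.029  0.065  0.997]
 [-0.009  0.998 -0.065]
 [-1.    -0.007  0.03 ]]
```

>>> {"op": "play_rows", "data": {"steps": [[[-1,0.001,0,-0.009,0,0.7,0],[-1,0.001,0,-0.009,0,0.7,0],[-1,0.001,0,-0.009,0,0.7,0],[-1,0.001,0,-0.009,0,0.7,0],[-1,0.0015,0,-0.009,0,0.7,0],[-1,0.002,0,-0.009,0,0.7,0]]]}}

```text
t: 25.5
eef_pos: [0.4908, -0.1784, 0.2373]
tcp_rot: [0.02, 0.71, -0.027, 0.703]
wrist_force: [8.7, 3.6, 3.6]
width: 0.021
```

```bash
python3 -c "
from h import *
arc()"
```

```text
lateral -0.1
lever ang 0.503 radius 184.7
t 25.5 p [ 0.4908 -0.1784  0.2373] F [8.7 3.6 3.6] w 0.021 j [-0.39  0.08  2.08 -0.02  0.98 -0.31]
axes xyz cols
 [[-0.01   0.067  0.998]
 [-0.009  0.998 -0.067]
 [-1.    -0.01  -0.01 ]]
```

>>> {"op": "play_rows", "data": {"steps": [[[-1,0.0025,0,-0.0105,0,0,0],[-1,0.003,0,-0.0105,0,0,0],[-1,0.003,0,-0.0105,0,0.4,0],[-1,0.0035,0,-0.0105,0,0.4,0],[-1,0.004,0,-0.0105,0,0.4,0]]]}}

```text
t: 26.0
eef_pos: [0.4476, -0.1758, 0.2275]
tcp_rot: [0.02, 0.707, -0.028, 0.706]
wrist_force: [12.3, 2.7, -1.9]
width: 0.0214
```

```bash
python3 -c "
from h import *
arc()"
```

```text
lateral -0.1
lever ang 0.742 radius 187.0
t 26.0 p [ 0.4476 -0.1758  0.2275] F [12.3  2.7 -1.9] w 0.0214 j [-0.42  0.02  2.17 -0.01  0.95 -0.34]
axes xyz cols
 [[-0.002  0.068  0.998]
 [-0.012  0.998 -0.068]
 [-1.    -0.012 -0.001]]
```

>>> {"op": "play_rows", "data": {"steps": [[[-1,0.006,0,-0.0095,0,0,0],[-1,0.006,0,-0.0095,0,0,0],[-1,0.006,0,-0.0095,0,0,0]]]}}

```text
t: 26.3
eef_pos: [0.4244, -0.1746, 0.2142]
tcp_rot: [0.019, 0.702, -0.029, 0.712]
wrist_force: [10.8, 6.0, 5.4]
width: 0.0209
```

```bash
python3 -c "
from h import *
arc()
c=robot.camera('side');save(c,'side15.png')"
```

```text
lateral -0.3
lever ang 0.885 radius 185.5
t 26.3 p [ 0.4244 -0.1746  0.2142] F [10.8  6.   5.4] w 0.0209 j [-0.44 -0.01  2.22 -0.01  0.91 -0.36]
axes xyz cols
 [[ 0.014  0.069  0.998]
 [-0.014  0.998 -0.069]
 [-1.    -0.013  0.015]]
```

View pics/side15.png

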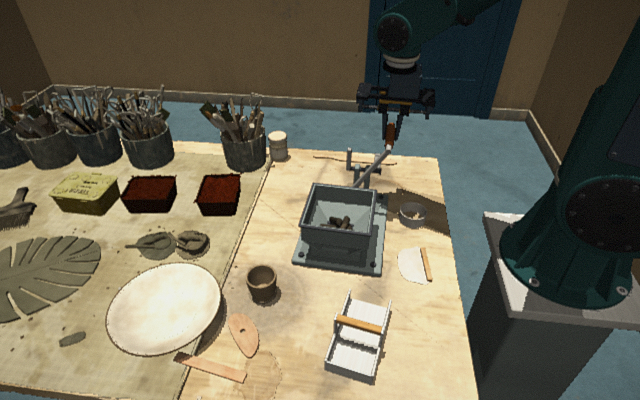

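>>> {"op": "play_rows", "data": {"steps": [[[-1,0.006,0,-0.0085,0,0.4,0],[-1,0.004,0,-0.005,0,0.3,0]]]}}

```text
t: 26.55
eef_pos: [0.4171, -0.1746, 0.2086]
tcp_rot: [0.019, 0.7, -0.03, 0.714]
wrist_force: [23.6, 22.9, 39.8]
width: 0.0212
```

```bash
python3 -c "
from h import *
arc()"
```

```text
lateral -0.7
lever ang 0.935 radius 184.6
t 26.55 p [ 0.4171 -0.1746  0.2086] F [23.6 22.9 39.8] w 0.0212 j [-0.44 -0.01  2.24 -0.01  0.89 -0.37]
axes xyz cols
 [[ 0.02   0.071  0.997]
 [-0.016  0.997 -0.07 ]
 [-1.    -0.015  0.021]]
```

>>> {"op": "play_rows", "data": {"steps": [[[-1,-0.002,0,-0.001,0,0,0],[-1,0,0,0,0,0,0]]]}}

```text
t: 26.75
eef_pos: [0.421, -0.1746, 0.2119]
tcp_rot: [0.019, 0.694, -0.031, 0.719]
wrist_force: [5.5, -2.5, -0.2]
width: 0.021
```

Run:
```python
from h import *
arc()
o=robot.get_obs(); print(o["wrist_torque"])
for n in("top","side",):
  c=robot.camera(n);save(c,n+"16.png")
  for q in robot.spot_point(c,"handle")[:2]: print(n,q["p"],q["location"],unproj(c,q["location"],height=.209))
  u,v=map(int,proj(c,[.43,-.15,.19])); s=c["color"][max(0,v-55):v+55,u-70:u+70,::-1]; cv2.imwrite("pics/"+n+"16c.png",cv2.resize(s,None,fx=5,fy=5,interpolation=cv2.INTER_CUBIC))
```

```text
lateral -0.4
lever ang 0.908 radius 185.3
t 26.75 p [ 0.421  -0.1746  0.2119] F [ 5.5 -2.5 -0.2] w 0.021 j [-0.44 -0.02  2.24 -0.    0.88 -0.37]
axes xyz cols
 [[ 0.034  0.071  0.997]
 [-0.018  0.997 -0.071]
 [-0.999 -0.015  0.035]]
[-0.3116317 -0.3806819  0.3377931]
top 0.56 [421.1, 252.9] [ 0.4169455  -0.17206417  0.209     ]
side 0.67 [393.3, 132.8] [ 0.41579546 -0.18479449  0.209     ]
```

View pics/side16c.png

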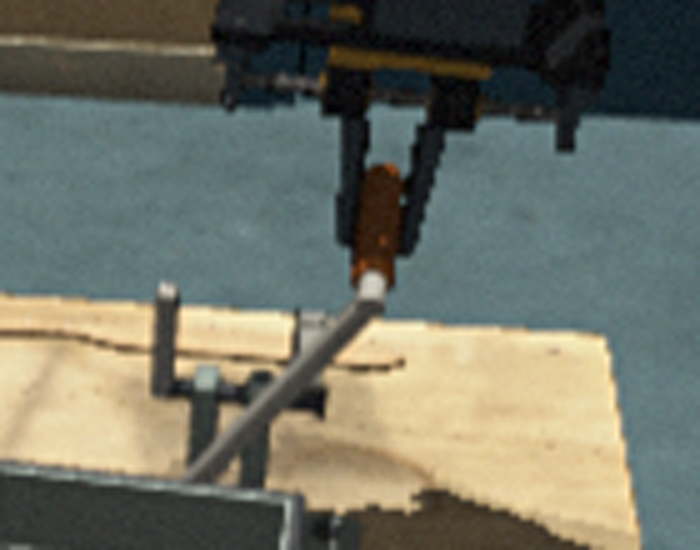

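View pics/top16.png

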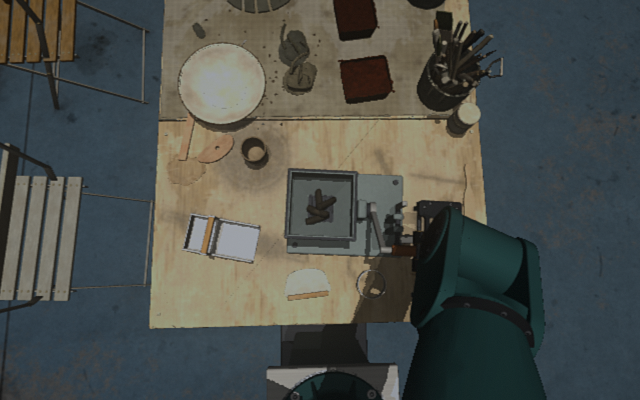

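>>> {"op": "play_rows", "data": {"steps": [[[-1,0.003,0,-0.006,0,0.5,0],[-1,0.0015,0,-0.004,0,0.3,0],[-1,0.001,0,-0.003,0,0.3,0]]]}}

```text
t: 27.25
eef_pos: [0.4171, -0.1745, 0.2095]
tcp_rot: [0.02, 0.693, -0.032, 0.72]
wrist_force: [22.4, 7.9, -13.2]
width: 0.0213
```

```bash
python3 -c "
from h import *
arc(); print(robot.get_obs()['wrist_torque'])"
```

```text
lateral -0.6
lever ang 0.932 radius 185.3
t 27.25 p [ 0.4171 -0.1745  0.2095] F [ 22.4   7.9 -13.2] w 0.0213 j [-0.45 -0.02  2.25 -0.    0.87 -0.37]
axes xyz cols
 [[ 0.038  0.074  0.997]
 [-0.019  0.997 -0.073]
 [-0.999 -0.016  0.039]]
[ 1.32565236 -3.84413604  0.57351884]
```

>>> {"op": "play_rows", "data": {"steps": [[[-1,0.003,0,-0.003,0,0.3,0],[-1,0.002,0,-0.0025,0,0.2,0]]]}}

```text
t: 27.45
eef_pos: [0.4173, -0.1746, 0.2092]
tcp_rot: [0.02, 0.692, -0.032, 0.721]
wrist_force: [1.8, 12.7, 23.2]
width: 0.0209
```

```bash
cat >> h.py <<'E'
def tang():
    F=np.array(robot.get_obs()["wrist_force"]); fx=F@PX
    print("F",np.round(F,1),"tang",round(fx*.825+F[2]*.565,1),"rad",round(-fx*.565+F[2]*.825,1))
E
python3 -c "
from h import *
arc();tang()"
```

```text
lateral -0.7
lever ang 0.932 radius 185.0
t 27.45 p [ 0.4173 -0.1746  0.2092] F [ 1.8 12.7 23.2] w 0.0209 j [-0.45 -0.02  2.25  0.    0.87 -0.37]
axes xyz cols
 [[ 0.041  0.074  0.996]
 [-0.02   0.997 -0.073]
 [-0.999 -0.017  0.043]]
F [ 1.8 12.7 23.2] tang 14.0 rad 18.6
```

>>> {"op": "play_rows", "data": {"steps": [[[-1,0.0015,0,-0.0035,0,0,0],[-1,0.0015,0,-0.0035,0,0,0]]]}}

```text
t: 27.65
eef_pos: [0.417, -0.1745, 0.2094]
tcp_rot: [0.02, 0.685, -0.033, 0.727]
wrist_force: [29.7, 7.8, -10.2]
width: 0.0209
```

```bash
python3 -c "
from h import *
arc();tang()
for i in range(6):
    c=robot.camera('side'); tang()
arc()"
```

```text
lateral -0.6
lever ang 0.933 radius 185.3
t 27.65 p [ 0.417  -0.1745  0.2094] F [ 29.7   7.8 -10.2] w 0.0209 j [-0.45 -0.03  2.26  0.01  0.85 -0.38]
axes xyz cols
 [[ 0.058  0.075  0.995]
 [-0.021  0.997 -0.074]
 [-0.998 -0.017  0.059]]
F [ 29.7   7.8 -10.2] tang 18.4 rad -24.9
F [28.   8.2 -7.5] tang 18.4 rad -21.7
F [26.   8.9 -6.4] tang 17.4 rad -19.6
F [25.9  7.8 -7.1] tang 17.0 rad -20.2
F [26.5  8.  -6.3] tang 17.9 rad -19.9
F [25.6  8.7 -6. ] tang 17.3 rad -19.1
F [25.3  8.8 -4.8] tang 17.7 rad -17.9
lateral -0.6
lever ang 0.933 radius 185.3
t 27.95 p [ 0.417  -0.1745  0.2094] F [25.3  8.8 -4.8] w 0.0215 j [-0.45 -0.03  2.26  0.01  0.85 -0.38]
axes xyz cols
 [[ 0.058  0.075  0.996]
 [-0.021  0.997 -0.074]
 [-0.998 -0.017  0.059]]
```

Run:
```python
from h import *
for n in("side","top"):
  c=robot.camera(n); save(c,n+"17.png"); W=cloud(c)
  O=np.array([.5255,-.057,.06]); r=W-O; px=r@PX; py=r@PY; z=r[...,2]
  m=(py>-.063)&(py<-.045)&(z>.03)&(z<.17)&(px<.02)&(px>-.15)
  P=np.stack([px[m],z[m]],1)
  v=cv2.fitLine(P.astype(np.float32),cv2.DIST_HUBER,0,.01,.01).ravel(); print(n,len(P),"lean",np.arctan(v[0]/v[1]),"-> q",.35-np.arctan(v[0]/v[1]))
for i in range(2):
  tang()
for l in("thrown_cup","tray"):
  for q in robot.spot_point(c,l)[:1]: print(l,q["p"],unproj(c,q["location"]))
s=robot.camera("side")["color"][90:260,270:450,::-1]; cv2.imwrite("pics/f.png",cv2.resize(s,None,fx=3.3,fy=3.3,interpolation=cv2.INTER_CUBIC))
```

```text
side 56 lean -0.61573017 -> q 0.9657302
top 144 lean -0.61918026 -> q 0.9691802
F [25.5  8.6 -5.2] tang 17.6 rad -18.4
F [25.5  8.6 -5.2] tang 17.6 rad -18.4
thrown_cup 0.72 [ 0.53361376 -0.19954434 -0.00732445]
tray 0.95 [4.76664069e-01 2.72714764e-01 2.95863505e-04]
```

View pics/f.png

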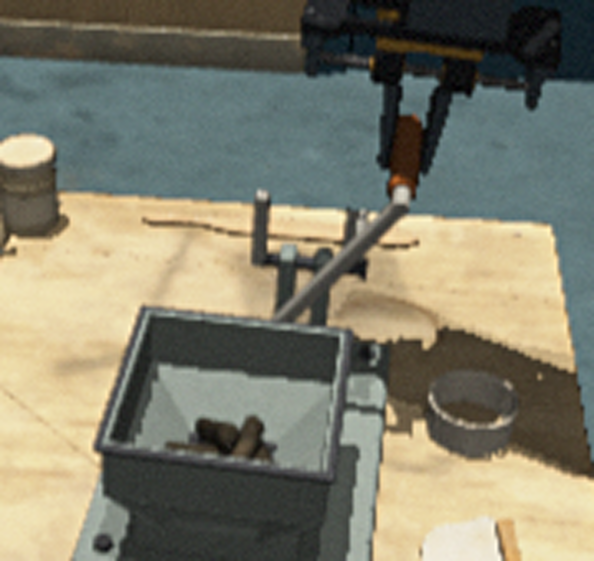

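```bash
python3 -c "
from h import *
print(robot.finish_job()); tang()"
```

```text
the job is handed in; nothing more can be done
None
the job is handed in; nothing more can be done
```

I tipped the offcuts into the hopper, set the empty tray back on the table, flipped the catch clear and pulled the lever to its stop. I handed the job in at about 28 s, still holding the lever.

**Last checks**
- **Lever:** the arm's lean in both depth images puts the lever at about 0.97 rad (stop 0.95). The TCP's path gave about 0.93. It moved less than 1 mm as the pull varied from about 11 to 42 N, so it was on the stop. The steady pull against the spring before hand-in was about 17.5 N.
- **Catch:** the bar stood upright and the tab was about 37 mm past its pivot. It did not move further under a push of about 18 N.
- **Offcuts:** they lie in a pile in the hopper, and I saw none in the tray or on the table. The pieces overlap, so I did not count all four one by one.
- **Tray:** it stands empty and flat, about 7 mm from its old place.
- **Thrown cup:** it looked upright and unmoved in the pictures. The last network report placed it over by the lever, which I took as a false hit.

**Force:** the wrist force peaked at about 51 N for a moment when the lever first met its stop, with the gripper holding the handle. I eased it off straight away.

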